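Take the part-turn cap off the disc slicer

TASK

The slicing disc has to come out for washing: slide the slicer's guard fully back to its stop, away from the cap, and leave it there; then undo the black cap in the middle of the disc and lift it off. The cap comes loose by a part turn, clockwise on some machines and anticlockwise on others, and it cannot be seen which, so try both ways, and do not force it where it stops dead. Finish while still holding the cap in the gripper, upright and still, about 15 cm above where it sat, and leave the mug, the tin and the garlic where they stand.

Things in the scene. Friction and masses are not known exactly. Their poses are not given: they have to be found in the camera images.
- slicer: Disc slicer, fixed to the worktop: white base plate 160 mm (its x) by 330 mm (its y, the way the guard slides), top 18 mm above the worktop, a steel rail along each long side. Origin: centre of the underside, on the worktop. The steel slicing disc (diameter 114 mm, top 24 mm above the worktop) is centred at its y = -85 mm and does not move.
- guard (a joint): How far the guard, an aluminium bridge over the disc, has been slid along its rails, in m: 0 = centred over the cap, 0.155 = at the far stop (slicer's +y). About 2 N of friction; it stays where it is left. Starts at 0 to 0.04, hiding the cap from above. 66 mm long in the sliding direction, 142 mm across; roof 81 to 86 mm above the worktop.
- guard_handle (a point): Grip of the guard: a black upright bar in the middle of its roof, 56 mm along the slicer's x, 14 mm thick along the slicer's y, top 111 mm above the worktop; this point is inside it, 100 mm above the worktop. Its axes are the slicer's.
- cap: Black cap, 0.2 to 0.3 kg: round ribbed skirt 60 mm in diameter, 26 mm high, a grip bar on top. Origin: centre of the underside, z up. It sits on the disc, bar along the slicer's x within 6 degrees, locked against lifting. Turned the wrong way it stops dead after 5 to 20 degrees; the right way it turns easily 50 to 65 degrees to a stop. Which way is right differs from start to start.
- cap_grip (a point): Middle of the cap's grip bar, on the cap's axis, 38 mm above its underside (62 mm above the worktop at the start); axes as the cap's. The bar is 50 mm long (cap's x), 14 mm thick (cap's y), 26 to 49 mm above the underside. Turned the right way to its stop (or within a few degrees of it) the cap lifts straight up; after 25 mm it is clear of its hub.
- mug: Bystander: orange mug, 81 x 113 mm, 101 mm high; origin at the centre of its underside.
- tin: Bystander: low round tin, 75 mm in diameter, 58 mm high; origin at the centre of its underside.
- garlic: Bystander: garlic bulb, about 60 mm; origin at the centre of its underside.

How it is judged:
By the outcome, as a careful person would: the job done as asked, in the order asked, and still so for the second after the job is handed in, while the arm keeps its last pose, push and grip.
It also fails if it takes over 58 s, if anything falls off the work surface, if the arm or the gripper's body presses on something with over 40 N, if the wrist force passes 120 N, or if a joint passes its speed limit or range.

ROBOT

A 7-joint arm with a two-finger parallel gripper is mounted at the origin on a cart in front of the work surface, level with it; the furniture and walls round the work are solid. World frame = base frame: x ahead of the robot, y to its left, z up, the work surface at z = 0. Lengths are in m, angles in degrees, forces in N, time in s.
With the tool pointing down it reaches from about 0.35 to 0.775 m from the base axis. Payload 3.1 kg.
Tool frame: the origin (TCP) lies at the very end of the fingers, on their centre line; the grasp point (between the pads) lies 19 mm behind it; z points along the fingers, y is the line along which they close (so a half turn about z gives the same grasp; the last joint's range is limited). The gripper opens to 85 mm and grips with 20 to 120 N. Pads are 22 mm wide; open, the fingers measure 114 mm over their backs; the gripper's body (76 mm by 85 mm) begins 54 mm behind the grasp point. The pads swing forward as they close: fully open they stand 13 mm farther back than shut.
Start: joints at [-77.848, 17.813, 0.802, 86.603, -0.252, 75.585, -1.558], TCP at [0.138, 0.532, 0.231] pointing down, gripper open.
Joint ranges: [-154.91, 154.91], [-16.99, 109.72], [-72.82, 74.43], [7.12, 147.25], [-82.49, 262.49], [11.32, 116.49], [-174.64, 174.64]. Speed limits (degrees/s): [159.86, 159.86, 180, 180, 180, 180, 180].

INTERFACE

Orientations are given as [roll, pitch, yaw] about the fixed x, y, z axes, in that order (R = Rz(yaw) Ry(pitch) Rx(roll)).
In Python, from station import robot, cam gives the robot as it stands (robot), with the cameras (cam). Calls block until the motion is done:
- robot.move_to(position, orientation): joint-space move of the TCP to a pose.
- robot.line_to(position, orientation=None, velocity=0.15, f_stop=None): straight line of the TCP; orientation=None keeps the orientation; velocity is the mean speed in m/s. With f_stop (N) it stops when the force on the tool has changed by that much, and returns True; else False.
- robot.move_j(angles): joint-space move.
- robot.gripper_to(opening, force=None): opening from 0.0 (shut) to 1.0 (fully open); force is the grip in N (None keeps the last); returns when the fingers have stopped.
- robot.pause(seconds).
- robot.inverse_kinematics(position, orientation): joint angles nearest the present ones, or None.
- robot.sense(): the state.
- cam.grab_frame(name): name is "scene" or "top"; returns the picture (480x640x3 uint8, red, green, blue); there is no depth.
- cam.calibration(name): a dict with "mtx" (3x3 intrinsics, pixels), "k1" (the pictures are not rectified: a ray, as slopes to the right and down, at radius r is drawn at 1 + k1 r^2 times it, then the intrinsics apply), "extrinsics" (4x4, takes a point from world to camera coordinates). Camera axes: x right, y up, looking along -z (the intrinsics and any distortion apply to the point x, -y, -z); pixel columns grow to the right and rows downward; lengths in m; the calibration is good to about 2 mm. A picture is of the moment at which its call begins. calibration takes no time and is no camera call.
A pose or a line that the arm cannot do raises robot.PlanningError and nothing moves.
- robot.close_job(): hands the job in; it is judged then, once.
The state is a dict: "time_s": time; "joint_positions": joint angles; "dq": joint speeds; "joint_torque": joint torques, N m; "tool_pos": TCP position; "eef_rot": TCP orientation; "contact_force": force on the tool from outside, world axes, zero at the start; "torque": the same for the moment, N m; "finger_gap": opening from 0.0 (shut) to 1.0 (fully open); "gripper_force": force on a finger pad.
Only numpy, scipy, OpenCV 4.12 (cv2) and the standard library are available. Lean on these libraries where they do the work, as an engineer would, in place of code of your own. Each camera call takes 0.05 s, during which the arm holds its last target. There are 200 camera calls.

## Working session

There is one attempt and no reset: what is moved stays moved. The work goes in short steps, each a Python script; the robot and the scene stay as the last script left them, time stands still between calls to the robot, and variables do not carry over. Pictures are saved under pics/ and viewed, at most 10 in all, crops included, and the job is handed in when it is done.

```bash
mkdir -p pics; ls
python3 - <<'E'
from station import robot, cam
import cv2
for n in("scene","top"):
    cv2.imwrite(f"pics/{n}0.png",cam.grab_frame(n)[:,:,::-1])
    c=cam.calibration(n);print(n,c)
print(robot.sense())
E
```

```text
pics
station.py
scene {'mtx': array([[556.53050414,   0.        , 311.26507938],
       [  0.        , 556.53050414, 231.78788469],
       [  0.        ,   0.        ,   1.        ]]), 'k1': -0.09427847743331323, 'extrinsics': array([[ 0.8848305 , -0.46527619, -0.02435273, -0.4593553 ],
       [ 0.23123765,  0.39317365,  0.88991215, -0.21318395],
       [-0.40448008, -0.79305268,  0.45548141, -1.0244536 ],
       [ 0.        ,  0.        ,  0.        ,  1.        ]])}
top {'mtx': array([[477.48896081,   0.        , 320.48538143],
       [  0.        , 477.48896081, 236.49809692],
       [  0.        ,   0.        ,   1.        ]]), 'k1': -0.009853009109599601, 'extrinsics': array([[ 0.02257853, -0.99961592, -0.0160692 ,  0.03387927],
       [ 0.99742263,  0.02142821,  0.06847579, -0.56481966],
       [-0.06810516, -0.01757387,  0.99752336, -1.09113956],
       [ 0.        ,  0.        ,  0.        ,  1.        ]])}
{'time_s': 0.1, 'joint_positions': array([-77.8495477 ,  17.85542408,   0.80197226,  86.68211003,
        -0.25328101,  75.58536825,  -1.55794116]), 'dq': array([ 0.01244867, -0.07861136, -0.06365192, -0.14130494,  0.09328144,
       -0.03333823, -0.02513428]), 'joint_torque': array([ 5.00517435e-04, -3.80849755e+01,  1.46613610e-01, -2.31242770e+01,
        1.24640341e-02,  8.02550116e-03, -1.13140175e-05]), 'tool_pos': array([0.13789533, 0.53175717, 0.23033849]), 'eef_rot': array([-1.79878937e+02,  4.00960205e-03,  1.65464692e+02]), 'contact_force': array([-0.58128119, -0.68400187, -0.133766  ]), 'torque': array([0.00898013, 0.07204074, 0.03738976]), 'gripper_force': 0.0, 'finger_gap': 0.9974425553246777}
```

View pics/scene0.png

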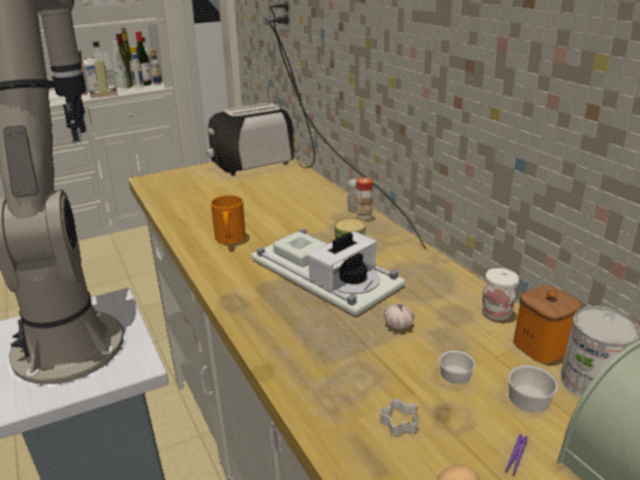

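View pics/top0.png

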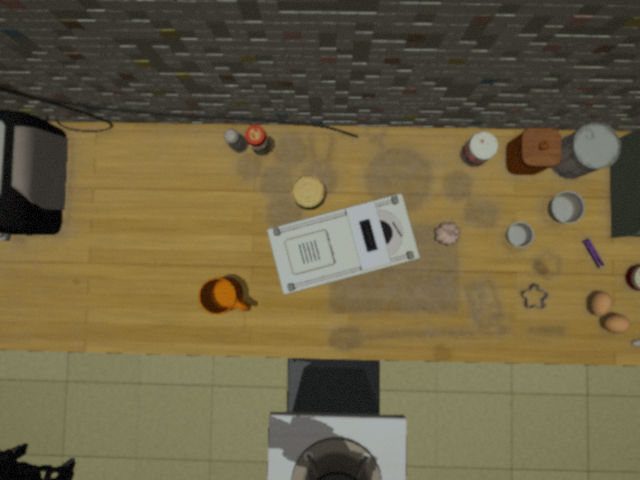

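The scene view shows the slicer around (330,268), with the guard's black handle at (343,242) and the cap at (352,268). In the top view the plate corners are about (268,230), (402,195), (420,258) and (285,292), the handle is at (368,235), the mug at (222,295), the tin at (309,192) and the garlic at (446,233). I'll zoom in on the slicer in both views.

Run:
```python
import cv2
a=cv2.imread("pics/top0.png")[185:300,260:425]
b=cv2.imread("pics/scene0.png")[220:315,245:410]
cv2.imwrite("pics/topc.png",cv2.resize(a,None,fx=4.8,fy=4.8,interpolation=cv2.INTER_CUBIC))
cv2.imwrite("pics/scenec.png",cv2.resize(b,None,fx=4.8,fy=4.8,interpolation=cv2.INTER_CUBIC))
```

```text
(no output)
```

View pics/topc.png

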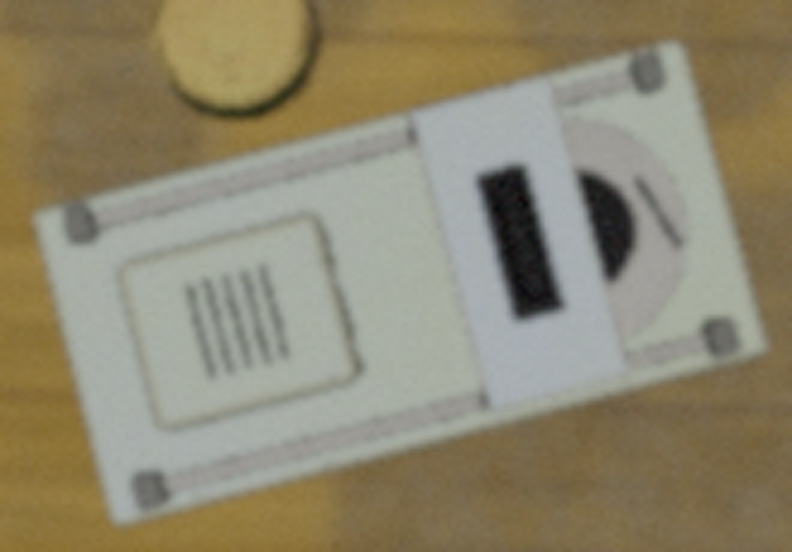

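View pics/scenec.png

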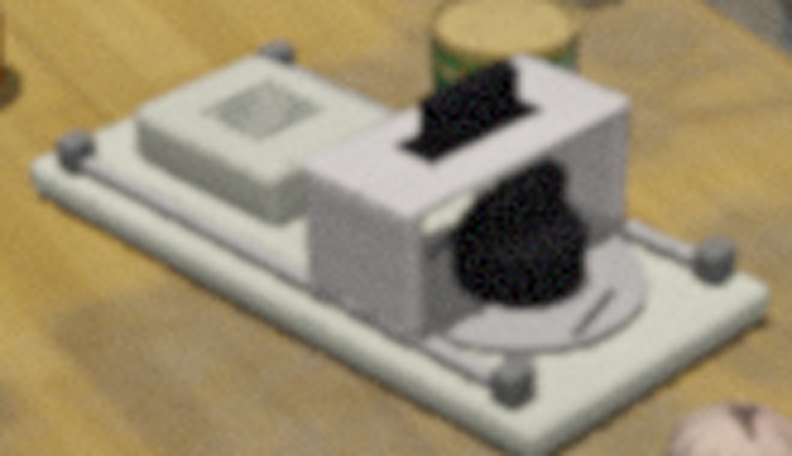

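The top crop shows the handle centre at crop (520,243), with the cap peeking out to its right. The roof corners are at (413,115), (550,83), (625,370) and (490,408). In the scene crop the same roof corners are at (520,58), (630,100), (415,215) and (308,172). I'll triangulate from these.

```bash
cat > h.py <<'E'
import numpy as np, cv2
from scipy.optimize import least_squares
from station import robot, cam
def proj(n,P):
    c=cam.calibration(n);E=c["extrinsics"];p=np.atleast_2d(P)@E[:3,:3].T+E[:3,3]
    s=np.c_[p[:,0]/-p[:,2],-p[:,1]/-p[:,2]];s=s*(1+c["k1"]*(s**2).sum(1,keepdims=True))
    return s@c["mtx"][:2,:2].T+c["mtx"][:2,2]
def tri(t,s):
    return least_squares(lambda P:np.r_[proj("top",P)[0]-t,proj("scene",P)[0]-s],[.5,0,.05])
def atz(n,uv,z):
    return least_squares(lambda q:proj(n,[q[0],q[1],z])[0]-uv,[.5,0]).x
E
python3 - <<'E'
from h import *
T=lambda x,y:np.array([260+x/4.8-.4,185+y/4.8-.4]); S=lambda x,y:np.array([245+x/4.8-.4,220+y/4.8-.4])
R={'roof':[((413,115),(520,58)),((550,83),(630,100)),((625,370),(415,215)),((490,408),(308,172))]}
P=[]
for t,s in R['roof']:
    r=tri(T(*t),S(*s));P.append(r.x);print(r.x.round(4),r.cost.round(2))
print('roof centre',np.mean(P,0))
r=tri(T(683,42),S(768,283));print('plate +x-y',r.x,r.cost)
r=tri(T(37,213),S(270,48));print('plate +x+y',r.x,r.cost)
# joint fit: x,y,yaw,slide
pl=np.array([[.08,.165],[.08,-.165],[-.08,-.165],[-.08,.165]])
plT=np.array([T(37,213),T(683,42),T(767,350),T(117,524)])
rT=np.array([T(*t) for t,_ in R['roof']]);rS=np.array([S(*s) for _,s in R['roof']])
haT=np.array([T(478,177),T(525,165),T(562,308),T(516,320)])
rc=np.array([[.071,.033],[.071,-.033],[-.071,-.033],[-.071,.033]])
hc=np.array([[.028,.007],[.028,-.007],[-.028,-.007],[-.028,.007]])
def W(q,a,z):
    c,s=np.cos(q[2]),np.sin(q[2]);return np.c_[a@np.array([[c,s],[-s,c]])+q[:2],np.full(len(a),z)]
def f(q):
    o=[0,-.085+q[3]]
    return np.r_[(proj("top",W(q,pl,.018))-plT).ravel(),(proj("top",W(q,rc+o,.086))-rT).ravel(),(proj("scene",W(q,rc+o,.086))-rS).ravel(),(proj("top",W(q,hc+o,.105))-haT).ravel()]
r=least_squares(f,[.5,0,.25,.02],x_scale=[.1,.1,.1,.01]);q=r.x
print('pose',q[:2],np.degrees(q[2]),'slide',q[3],'rms',np.sqrt(np.mean(r.fun**2)));print(r.fun.reshape(-1,2).round(1).tolist())
for n,y,z in(('cap',-.085,.062),('handle',-.085+q[3],.1),('handle end',.07,.1)):print(n,W(q,np.array([[0,y]]),z))
for n,uv,z in(('mug',(222,292),.1),('tin',(309,192),.058),('garlic',(446,233),.03)):print(n,atz('top',uv,z))
E
```

```text
[ 0.622  -0.0085  0.0821] 0.08
[ 0.639  -0.0715  0.0842] 0.13
[ 0.5086 -0.1077  0.082 ] 0.12
[ 0.49   -0.0469  0.078 ] 0.13
roof centre [ 0.56486695 -0.05866174  0.08156904]
plate +x-y [ 0.66900566 -0.14164332  0.01704996] 0.03621231761297979
plate +x+y [0.57935339 0.17052855 0.01975108] 0.06013925913735654
pose [ 0.54909298 -0.00679391] 16.207586417990903 slide 0.03108610244179486 rms 1.5324189235500922
[[-1.3, -0.4], [0.5, -1.1], [1.6, 0.8], [-0.7, 1.4], [-0.7, -0.5], [-0.2, -1.6], [1.5, 1.2], [0.3, 1.1], [0.4, -2.0], [0.4, -1.2], [-1.2, -0.8], [-1.9, -3.0], [3.0, 1.5], [-0.5, 2.4], [-1.3, -2.3], [1.9, -3.1]]
cap [[ 0.57281803 -0.08841573  0.062     ]]
handle [[ 0.56414133 -0.05856509  0.1       ]]
handle end [[0.5295547  0.06042406 0.1       ]]
mug [0.43439415 0.25379719]
tin [0.66159284 0.07388513]
garlic [ 0.57747694 -0.24202892]
```

Run:
```python
from h import *
yaw=16.2; ya=np.radians(yaw); d=np.array([-np.sin(ya),np.cos(ya),0])
H=np.array([.5645,-.0585,.094]); O=[180,0,yaw]
C=np.array([.5728,-.0884,.08])
for a in (-66,-45,0,45,66): print(a,robot.inverse_kinematics(C,[180,0,yaw+a]))
robot.gripper_to(.45,30)
robot.move_to(H+[0,0,.09],O)
print(robot.sense()["time_s"],robot.sense()["joint_positions"].round(1))
print(robot.line_to(H,velocity=.12,f_stop=8)); s=robot.sense();print(s["tool_pos"],s["contact_force"],s["time_s"])
r=robot.line_to(H+d*.165,velocity=.07,f_stop=12); s=robot.sense()
print(r,s["tool_pos"],s["contact_force"],s["time_s"],(s["tool_pos"]-H)@d, s["finger_gap"])
cv2.imwrite("pics/top1.png",cam.grab_frame("top")[:,:,::-1])
```

```text
-66 [-33.66445307  43.18105056  64.39472392  95.22495854 -41.42972099
  68.84378395 -99.11000225]
-45 [-33.66445307  43.18105056  64.39472392  95.22495854 -41.42972099
  68.84378395 -78.11000225]
0 [-29.31305661  38.34019539  55.10511956  95.08335326 -34.15940351
  64.97749685 -38.74392716]
45 [-29.32768175  38.35302714  55.13341625  95.08384611 -34.18067687
  64.98737194   6.27288725]
66 [-29.25254551  38.28729215  54.98819791  95.08131295 -34.0715593
  64.93680537  27.18662308]
3.2083 [-32.3  28.5  53.   89.6 -23.4  73.7 -49.6]
False
[ 0.56517339 -0.05877185  0.09475583] [0.79805667 0.13333096 1.38448214] 4.1083
True [0.52578719 0.07410396 0.09371109] [0.90848915 0.09697308 0.3991196 ] 5.875 0.13813927253992117 0.4531916116653794
```

Run:
```python
from h import *
ya=np.radians(16.2); d=np.array([-np.sin(ya),np.cos(ya),0])
p=robot.sense()["tool_pos"]
r=robot.line_to(p+d*.015,velocity=.03,f_stop=15); s=robot.sense();print(r,(s["tool_pos"]-p)@d,s["contact_force"])
robot.line_to(p+d*.0-d*.004,velocity=.05)
robot.line_to(p-d*.004+[0,0,.08],velocity=.15)
robot.line_to(np.r_[(p+d*.03)[:2],.25]+[-.06,0,0],velocity=.3)
for n in("scene","top"):cv2.imwrite(f"pics/{n}2.png",cam.grab_frame(n)[:,:,::-1])
print(robot.sense()["time_s"])
a=cv2.imread("pics/top2.png")[185:300,260:425]
b=cv2.imread("pics/scene2.png")[220:315,245:410]
k=dict(fx=3.5,fy=3.5,interpolation=cv2.INTER_CUBIC)
cv2.imwrite("pics/c2.png",cv2.resize(np.vstack([a[:85],b[:85]]),None,**k))
```

```text
True -0.00017617065374012607 [ 0.06322433 -1.48603449  1.52279849]
7.825
```

View pics/c2.png

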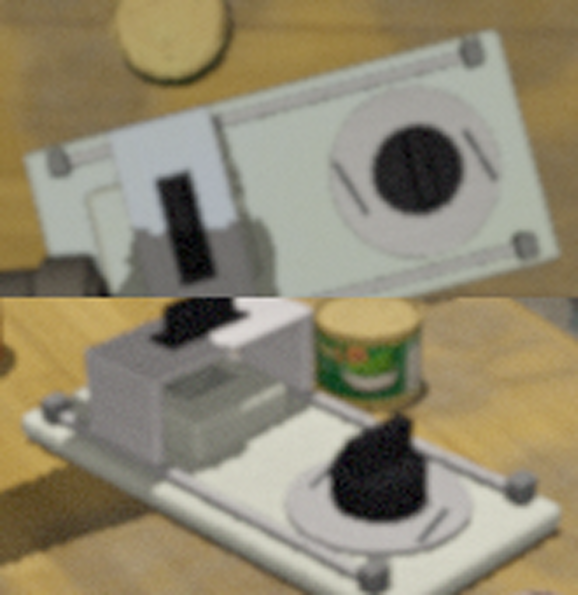

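The guard is at its stop and the cap is fully exposed: centre at top-view crop (418,169), which is image pixel (379,233). In the scene crop the bar's top runs to (408,418). I'll enhance the cap to get its bar angle and height.

Run:
```python
from h import *
t=cv2.imread("pics/top2.png");s=cv2.imread("pics/scene2.png")
k=dict(dsize=(390,390),interpolation=cv2.INTER_CUBIC)
g=lambda im:np.clip(255*(np.clip(im,0,100)/100.)**.5,0,255).astype(np.uint8)
# average several frames to cut noise
T=np.mean([cam.grab_frame("top")[...,::-1] for _ in range(8)],0);S=np.mean([cam.grab_frame("scene")[...,::-1] for _ in range(8)],0)
np.savez("avg.npz",T=T,S=S)
cv2.imwrite("pics/cap.png",np.hstack([cv2.resize(g(T[218:248,364:394]),**k),cv2.resize(g(S[251:290,333:372]),**k)]))
m=(T.max(2)<75).astype(np.uint8);m[:,:350]=0;m[:,405:]=0;m[:212]=0;m[255:]=0
n,l,st,ce=cv2.connectedComponentsWithStats(m);i=1+st[1:,4].argmax();print('top blob',ce[i],st[i])
print([atz('top',ce[i],z).round(4) for z in(.045,.05,.06)])
m=(S.max(2)<75).astype(np.uint8);m[:245]=0;m[290:]=0;m[:,:333]=0;m[:,372:]=0
n,l,st,cs=cv2.connectedComponentsWithStats(m);j=1+st[1:,4].argmax();print('scene',cs[j],st[j],tri(ce[i],cs[j]).x)
```

```text
top blob [378.88865546 233.0987395 ] [367 221  25  25 476]
[array([ 0.5728, -0.0865]), array([ 0.5724, -0.086 ]), array([ 0.5716, -0.0849])]
scene [353.17607973 270.09136213] [339 253  27  31 602] [ 0.57359195 -0.08735714  0.0385193 ]
```

View pics/cap.png

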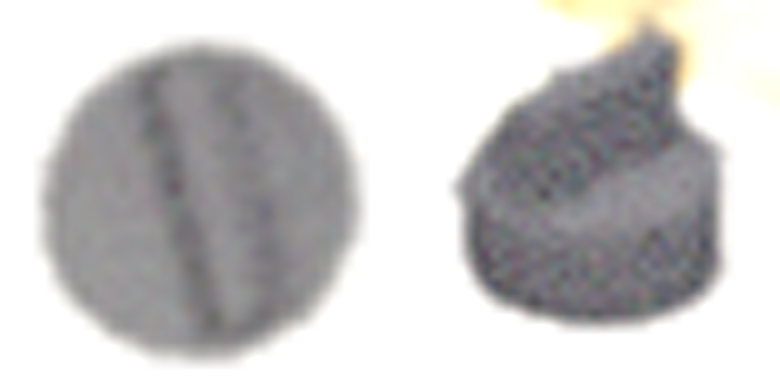

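Run:
```python
from h import *
for yaw in (10,13.5,17):
    a=np.radians(yaw);u=np.array([np.cos(a),np.sin(a)]);v=np.array([-u[1],u[0]])
    c=np.array([.5728,-.0868])
    P=[np.r_[c+i*.025*u+j*.007*v,.073] for i in(1,-1) for j in(1,-1)]
    print(yaw,'scene crop',((proj('scene',P)-[333,251]+.5)*10+[390,0]).round().tolist(),'top crop',((proj('top',P)-[364,218]+.5)*13).round().tolist())
# bar top triangulated: midpoints of the visible +x end
f=lambda x,y:np.array([364+x/13-.5,218+y/13-.5]);g=lambda x,y:np.array([333+(x-390)/10-.5,251+y/10-.5])
print('bar top +x end',tri(f(195,75),g(662,35)).x)
```

```text
10 scene crop [[659.0, 3.0], [704.0, 28.0], [479.0, 79.0], [523.0, 105.0]] top crop [[155.0, 52.0], [236.0, 39.0], [202.0, 342.0], [283.0, 329.0]]
13.5 scene crop [[653.0, 1.0], [701.0, 24.0], [482.0, 83.0], [530.0, 107.0]] top crop [[147.0, 56.0], [227.0, 39.0], [211.0, 342.0], [292.0, 325.0]]
17 scene crop [[646.0, -1.0], [697.0, 21.0], [486.0, 86.0], [537.0, 109.0]] top crop [[139.0, 61.0], [218.0, 38.0], [221.0, 343.0], [300.0, 320.0]]
bar top +x end [ 0.59259775 -0.08268658  0.06975047]
```

```bash
cat >> h.py <<'E'
def turn(sign,maxdeg,lim,step=2.0):
    s=robot.sense();q=s["joint_positions"].copy();t0=s["torque"][2];y0=s["eef_rot"][2];out=[]
    for i in range(1,int(maxdeg/step)+1):
        g=q.copy();g[6]+=sign*step*i;robot.move_j(g)
        s=robot.sense();out.append((round(sign*step*i,1),round(float(s["eef_rot"][2]-y0),1),round(float(s["torque"][2]-t0),2)))
        if abs(out[-1][2])>lim: break
    print(out);print(s["time_s"],s["contact_force"].round(1),s["finger_gap"].round(3),s["gripper_force"]);return out
E
python3 - <<'E'
from h import *
O=[180,0,12.5];C=np.array([.5728,-.0866,.055])
robot.gripper_to(.55,60)
robot.move_to(C+[0,0,.08],O)
print(robot.line_to(C,velocity=.1,f_stop=8));s=robot.sense();print(s["time_s"],s["tool_pos"],s["contact_force"].round(1),s["torque"].round(2))
robot.gripper_to(0,60);s=robot.sense();print(s["time_s"],s["tool_pos"],s["eef_rot"],s["contact_force"].round(1),s["torque"].round(2),s["finger_gap"],s["gripper_force"],s["joint_positions"].round(1))
turn(1,8,.5)
E
```

```text
False
10.8083 [ 0.57340987 -0.08687872  0.0556696 ] [ 0.5  0.1 -0.3] [0.02 0.03 0.  ]
11.2083 [ 0.57342613 -0.08671325  0.0558099 ] [ 1.79981399e+02 -8.47678225e-02  1.25043343e+01] [-0.4 -0.2  2.8] [0.13 0.1  0.02] 0.14789691300992006 60.999330282211304 [-29.3  40.4  55.   96.4 -36.7  62.9 -40.8]
[(2.0, 2.0, 0.03), (4.0, 4.0, 0.07), (6.0, 5.9, 0.1), (8.0, 7.9, 0.02)]Traceback (most recent call last):
  File "<stdin>", line 7, in <module>
  File "h.py", line 18, in turn
    print(out);print(s["time_s"],s["contact_force"].round(1),s["finger_gap"].round(3),s["gripper_force"]);return out
                                                             ^^^^^^^^^^^^^^^^^^^^^
AttributeError: 'float' object has no attribute 'round'
```

```bash
sed -i 's/s\["finger_gap"\].round(3)/s["finger_gap"]/' h.py
python3 - <<'E'
from h import *
turn(1,16,.5)
E
```

```text
[(2.0, 1.9, -0.01), (4.0, 3.9, 0.01), (6.0, 5.9, 0.01), (8.0, 7.9, -0.18), (10.0, 9.9, -0.73)]
13.4583 [-0.1  1.1  2.6] 0.14943766280092358 61.16155743598938
```

Anticlockwise stops dead at about 16°, so the right way is clockwise.

Run:
```python
from h import *
q=robot.sense()["joint_positions"].copy();q[6]-=18;robot.move_j(q)
s=robot.sense();print(s["eef_rot"],s["torque"][2])
turn(-1,70,.5,3.0)
```

```text
[ 1.79969268e+02 -1.00776722e-01  1.24794047e+01] -0.07688213324520804
[(-3.0, -2.8, 0.04), (-6.0, -5.9, 0.04), (-9.0, -8.9, 0.01), (-12.0, -11.9, 0.04), (-15.0, -14.9, -0.02), (-18.0, -17.9, 0.04), (-21.0, -20.9, 0.02), (-24.0, -23.9, 0.01), (-27.0, -26.9, 0.02), (-30.0, -29.9, 0.07), (-33.0, -32.9, 0.04), (-36.0, -35.9, 0.01), (-39.0, -38.9, 0.03), (-42.0, -41.9, 0.04), (-45.0, -44.9, 0.02), (-48.0, -47.9, -0.02), (-51.0, -50.9, 0.07), (-54.0, -53.8, 0.3), (-57.0, -56.7, 1.04)]
18.6083 [-2.6  2.   5.1] 0.14527006810118323 65.56444644927979
```

It stops at about 54° clockwise, inside the expected range. I'll relax the overshoot and lift.

Run:
```python
from h import *
q=robot.sense()["joint_positions"].copy();q[6]+=2;robot.move_j(q)
robot.gripper_to(0,80)
s=robot.sense();p=s["tool_pos"];print(p,s["eef_rot"],s["contact_force"].round(1),s["torque"][2])
r=robot.line_to(p+[0,0,.035],velocity=.04,f_stop=20);s=robot.sense();print(r,s["tool_pos"]-p,s["contact_force"].round(1),s["finger_gap"])
if not r:
    robot.line_to(p+[0,0,.15],velocity=.1);robot.pause(.5);s=robot.sense();print(s["tool_pos"]-p,s["eef_rot"],s["contact_force"].round(1),s["torque"].round(2),s["finger_gap"],s["time_s"])
for n in("scene","top"):cv2.imwrite(f"pics/{n}3.png",cam.grab_frame(n)[:,:,::-1])
a=cv2.imread("pics/scene3.png")[130:330,190:430];b=cv2.imread("pics/top3.png")[150:350,190:460]
cv2.imwrite("pics/f.png",np.vstack([cv2.resize(x,(int(x.shape[1]*1.5),300)) if 0 else np.pad(cv2.resize(x,None,fx=1.5,fy=1.5),((0,0),(0,405-int(x.shape[1]*1.5)),(0,0))) for x in(a,b)]))
```

```text
[ 0.57329983 -0.0860285   0.0558688 ] [-1.79943261e+02 -6.95289634e-03 -4.22422501e+01] [-2.6  1.9  3.4] 0.5142408132972321
True [-0.00014717  0.00023433  0.00060109] [-0.6 -0.4  5. ] 0.14306820995415837
```

View pics/f.png

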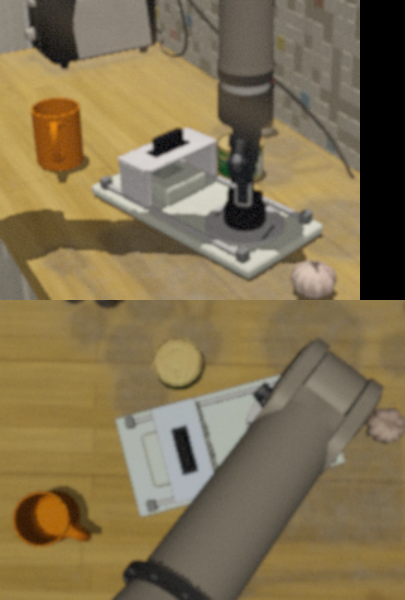

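The guard is back, and the mug, tin and garlic are undisturbed. The cap still sits on its hub: the lift stopped at 20 N, and 0.5 Nm of wind-up is left pressing it on the stop. I'll take that torque off and lift again.

Run:
```python
from h import *
for k in range(6):
    s=robot.sense();print(s["eef_rot"].round(2),s["tool_pos"].round(4),s["contact_force"].round(1),s["torque"].round(2))
    if s["torque"][2]<.12: break
    q=s["joint_positions"].copy();q[6]+=.5;robot.move_j(q)
p=robot.sense()["tool_pos"]
for i in range(1,8):
    r=robot.line_to(p+[0,0,.001*i],velocity=.01,f_stop=30);s=robot.sense();print(r,(s["tool_pos"]-p).round(4),s["contact_force"].round(1),s["torque"].round(2),s["finger_gap"])
    if r or s["contact_force"][2]<-25: break
print(s["time_s"])
```

```text
[ 1.7997e+02 -3.0000e-02 -4.2130e+01] [ 0.5731 -0.0858  0.0565] [ 0.3 -1.2  5.9] [-0.09 -0.03  0.33]
[ 1.7998e+02 -4.0000e-02 -4.1640e+01] [ 0.5732 -0.0859  0.0566] [-0.4  0.4  3.7] [0.12 0.13 0.21]
[ 1.7997e+02 -4.0000e-02 -4.1160e+01] [ 0.5732 -0.0859  0.0565] [0.  1.1 2.6] [0.08 0.06 0.14]
[ 1.7997e+02 -4.0000e-02 -4.0680e+01] [ 0.5732 -0.0859  0.0562] [ 1.3  0.5 -1. ] [ 0.05 -0.12  0.12]
False [-0.0001  0.0001  0.0003] [ 1.8 -1.2 -5.1] [-0.1  -0.42  0.05] 0.1427361060929275
False [-0.0002  0.      0.0018] [ 1.3 -0.3 -4. ] [-0.07 -0.45  0.05] 0.14114349244551314
False [-0.0001  0.      0.0032] [ 1.3 -0.3 -3.3] [ 0.07 -0.21  0.07] 0.14118622078302462
False [-0.0004 -0.      0.0041] [-0.1  0.1 -1.1] [-0.04  0.04  0.02] 0.14241316040057092
False [-0.0001 -0.      0.0051] [-0.3 -0.2 -3.5] [ 0.    0.01 -0.02] 0.14055437159683334
False [ 0.     -0.      0.0061] [ 0.5  0.  -2.5] [-0.04 -0.02  0.03] 0.1375007183711071
False [ 0.0001 -0.      0.0071] [-0.5 -0.5 -2.2] [-0.05 -0.02 -0.02] 0.14126827181839097
21.9667
```

It is coming off: only the cap's own weight, about 2.5 N, is on the tool. I'll carry on up.

Run:
```python
from h import *
p=np.array([.5732,-.0860,.0558])
print(robot.line_to(p+[0,0,.035],velocity=.04,f_stop=20))
print(robot.line_to(p+[0,0,.15],velocity=.08,f_stop=20));robot.pause(1)
s=robot.sense();print(s["tool_pos"],s["eef_rot"],s["contact_force"].round(1),s["torque"].round(2),s["finger_gap"],s["gripper_force"],s["time_s"])
a=cam.grab_frame("scene")[100:350,180:440,::-1];b=cam.grab_frame("top")[150:350,190:460,::-1]
b=np.pad(b,((0,50),(0,0),(0,0)))
cv2.imwrite("pics/f2.png",cv2.resize(np.hstack([a,b]),None,fx=1.5,fy=1.5))
```

```text
False
False
[ 0.57320538 -0.08601182  0.2058031 ] [ 1.79972194e+02 -3.73192630e-02 -4.06608404e+01] [ 0.6  0.2 -1.7] [-0.01  0.02 -0.  ] 0.13753377097744554 79.69185590744019 25.4
```

View pics/f2.png

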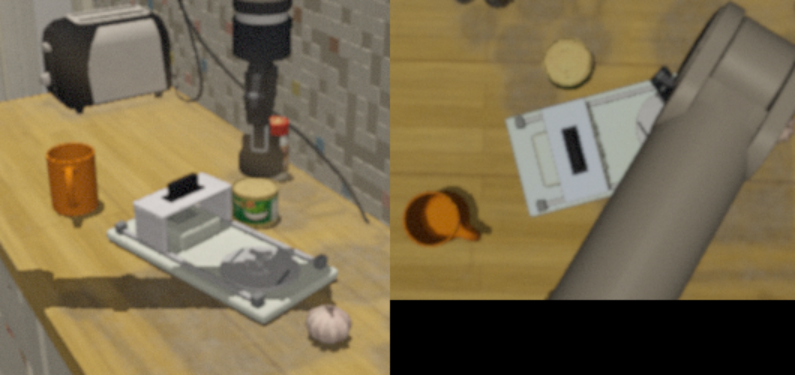

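The cap is held upright in the gripper at crop (263,160), 15 cm above its bare hub at (255,268). The guard is still at its stop, and the mug, tin and garlic have not moved.

```bash
python3 -c "
from station import robot, cam
print(robot.close_job())"
```

```text
the job is handed in; nothing more can be done
None
```

The job is handed in: the guard is back at its stop, the cap came loose clockwise after stopping dead anticlockwise, and it is held upright 15 cm above its seat, with the mug, tin and garlic where they stood.

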